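# Gauge two cup-holder blocks with a tart tamper

### The arm

A 6-joint arm with a two-finger parallel gripper is mounted at the origin on a cart in front of the work surface, level with it; the furniture and walls round the work are solid. World frame = base frame: x ahead of the robot, y to its left, z up, the work surface at z = 0. Lengths are in m, angles in rad, forces in N, time in s.
With the tool pointing down it reaches from about 0.35 to 0.925 m from the base axis. Payload 6.4 kg.
Tool frame: the origin (TCP) lies on the centre line of the jaws, within the pads' length; the fingertips stand bot.tip_extent ahead of it and the grasp point (between the pads) lies 3 mm ahead of it (bot.tip_extent is the distance from the TCP to the fingertips, in m); z points along the fingers, x is the direction in which the jaws open and shut, and the axes are right-handed (so a half turn about z gives the same grasp; the last joint's range is limited). The gripper opens to 94 mm and grips with 3 to 60 N. Pads are 16 mm wide; open, the fingers measure 119 mm over their backs; the gripper's body (75 mm by 177 mm) begins 78 mm behind the grasp point.
Start: joints at [-1.518, 0.245, 1.558, -0, 1.339, -0.174], TCP at [0.146, -0.633, 0.227] pointing down, gripper open.
Joint ranges: [-3.13, 3.13], [-1.02, 2.26], [0.13, 2.54], [-0.95, 4.09], [0.21, 2.88], [-2.74, 2.74]. Speed limits (rad/s): [2.57, 2.57, 3.14, 3.14, 3.14, 3.14].

### API

Orientations are given as a unit quaternion [x, y, z, w].
In Python, from station import bot, snapshot, workorder gives the robot as it stands.
- The arm moves only by the tool carry_out, never from a script. Its argument "moves" is a list that holds one entry, the list of rows, each a list of 7 numbers: the shift along the tool's x, y, z in units of 0.1 m (1.0 is 0.1 m), then the turn, a rotation vector about the tool's x, y, z in units of 90 degrees (1.0 is 90 degrees), then the finger opening in mm, from 0 to 94. In form: [[[dx, dy, dz, rx, ry, rz, fingers], ...]]. A call has 1 to 20 rows; each row is the pose to reach, as a shift and turn from the pose commanded when the call began, along the tool's axes at that moment; what a row does not reach only later rows make up. A row lasts 1/12 s, in which the tool goes at most 41.7 mm and 7.16 degrees, less where a joint would pass 70% of its speed; a pose out of reach is approached as far as the arm can. A call with a number of a shift or a turn outside -1 to 1 is refused whole. A call with a gripper value outside its range is refused whole. The fingers move at their own pace and stop on an object; the grip force is fixed at half the most. Time passes only in rows, so rows that repeat a pose let the fingers close. It gives the time, the measured TCP pose, the force and the opening at its end, in the units of the state.
- bot.read_state(): the state, without advancing time (a new reading comes with each control period).
- snapshot(name): name is "scene" or "top"; returns a dict with "pixels" (420x560x3 uint8, red, green, blue), "K" (3x3 intrinsics, pixels), "k1" (the pictures are not rectified: a ray, as slopes to the right and down, at radius r is drawn at 1 + k1 r^2 times it, then the intrinsics apply), "T" (4x4, takes a point from camera to world coordinates). Camera axes: x right, y up, looking along -z (the intrinsics and any distortion apply to the point x, -y, -z); pixel columns grow to the right and rows downward; lengths in m; the calibration is good to about 2 mm. A picture is of the moment at which its call begins. There is no depth.
- workorder.hand_in(): hands the job in, once; it reports no verdict.
The state is a dict: "t": time; "joints": joint angles; "qd": joint speeds; "tau": joint torques, N m; "ee_pos": TCP position; "ee_rot": TCP orientation; "force": force on the tool from outside, world axes, zero at the start; "torque": the same for the moment, N m; "gripper_width": finger opening in m.
Only numpy, scipy, OpenCV 4.12 (cv2) and the standard library are available. Lean on these libraries where they do the work, as an engineer would, in place of code of your own. Each camera call takes 0.05 s, during which the arm holds its last target.

### The job

Use the tart tamper as a plug gauge on the two white drilled blocks: hold it upright and first rest its steel nose gently on the mouth of the narrow hole for a moment, to see that it does not go in. Then lower it to the bottom of the wide hole and leave it standing there upright. Leave both blocks where they are.

Things in the scene. Friction and masses are not known exactly. Their poses are not given: they have to be found in the camera images.
- tamper_grip (a point): Middle of the grip of the tamper, a loose upright turned tool 110 mm tall, 0.2 kg: below, a round steel plug 36 mm in diameter and 48 mm long, whose nose tapers over the last 6 mm to a flat 28 mm end; then a thin 20 mm neck; above, a dark wooden grip 28 mm in diameter from 56 to 110 mm height. The point lies on its axis 80 mm above the nose (30 mm below its top); z runs up the axis. It stands on its nose on the worktop at the start.
- tamper_nose (a point): Centre of the flat 28 mm end of the tamper's steel plug, its lowest point; z runs up the tamper's axis.
- narrow_block_mouth (a point): Centre of the mouth of the narrow hole, 20 mm in diameter (too small for the tamper), in the top face of a loose white plastic block 86 x 86 x 45 mm, 0.6 kg, lying flat on the worktop; the point lies 45 mm above the worktop, z up, x and y along the block's sides.
- wide_block_mouth (a point): Centre of the mouth of the wide hole, 48 mm in diameter and 33 mm deep with a flat closed bottom, in the top face of the other loose white plastic block, 86 x 86 x 45 mm outside as well, 0.6 kg; the point lies 45 mm above the worktop, z up, x and y along the block's sides. The tamper's plug enters it with 6 mm to spare all round.
Things that resemble listed ones, but are neither listed nor needed, are in the scene too. What is shaped like the part that bears narrow_block_mouth but brown is not meant. Of the things that look like the part that bears tamper_grip, take the one that is farthest to the robot's left at the start.

How it is judged:
On the way:
1. the upright tamper's nose rests on the mouth of the narrow hole, within 15 mm of its centre (contact force between tamper and narrow_block above 0.4 N and horizontal distance between tamper_nose and narrow_block_mouth below 0.015 m and angle between tamper_nose's own z axis and vertical below 0.25 rad), for 0.1 s.
At the end, for the whole second after the job is handed in: The tamper stands at rest and upright (within 11 degrees) in the wide hole, its nose at least 25 mm below the mouth and within 15 mm of the hole's axis; both blocks are within 40 mm of where they stood (z of tamper_nose in the frame of wide_block_mouth below -0.025 m and horizontal distance between tamper_nose and wide_block_mouth below 0.015 m and angle between tamper_nose's own z axis and vertical below 0.2 rad and linear speed of tamper below 0.02 m/s and distance of each of wide_block_mouth, narrow_block_mouth from where it was at the start of the episode below 0.04 m); the robot touches nothing.
It fails at once if the tamper is pressed on the block with the narrow hole with more than 60 N (contact force between tamper and narrow_block above 60 N).
It also fails if it takes over 43 s, if anything falls off the work surface, if the arm or the gripper's body presses on something with over 40 N, if the wrist force passes 120 N, or if a joint passes its speed limit or range.

## Working session

There is one attempt and no reset: what is moved stays moved. The work goes in short steps, Python scripts to look and compute and a tool call to move; the robot and the scene stay as the last step left them, time stands still between calls to the robot, and variables do not carry over. Pictures are saved under pics/ and viewed, and the job is handed in when it is done.

Besides the shell and the picture viewer there is one more tool, called after ">>>" by a JSON object that holds its "method" and its "body", one argument or row to a line. carry_out: Moves the arm, as the interface text tells. Shifts and turns lie within -1 to 1; 1 stands for 0.1 m of shift or 90 degrees of turn. Its arguments: {"type":"object","properties":{"moves":{"type":"array","items":{"type":"array","items":{"type":"array","items":{"type":"number"}}}}},"required":["moves"]}

```bash
mkdir -p pics; ls; python3 - <<'E'
from station import bot, snapshot
import cv2
print(bot.read_state(), bot.tip_extent)
for n in ("scene","top"):
    s=snapshot(n); cv2.imwrite(f"pics/{n}0.png",cv2.cvtColor(s["pixels"],cv2.COLOR_RGB2BGR))
    print(n,s["K"],s["k1"],s["T"])
E
```

```text
pics
{'t': 0.0, 'joints': array([-1.51812045e+00,  2.45817376e-01,  1.55901691e+00, -1.60635154e-05,
        1.33866931e+00, -1.74107561e-01]), 'qd': array([ 0.00059994, -0.00017633, -0.0007291 ,  0.00018352, -0.00082856,
        0.00147252]), 'tau': array([-3.78640907e-03, -4.15832591e+01, -3.14607453e+01,  6.83689700e-02,
        3.32604116e-02, -1.53765795e-04]), 'ee_pos': array([ 0.14611601, -0.63279044,  0.22634164]), 'ee_rot': array([ 7.82574912e-01, -6.22555696e-01, -6.39232884e-04, -7.10193391e-04]), 'force': array([ 0.21752085, -0.01434364, -0.56262284]), 'torque': array([ 0.00392728,  0.02422208, -0.01877987]), 'gripper_width': 0.09421433282920887} 0.022
scene [[443.08773671   0.         280.09910182]
 [  0.         443.08773671 210.75700982]
 [  0.           0.           1.        ]] -0.12511278420606595 [[-0.5065737   0.4319491  -0.74619237 -0.39502151]
 [-0.86205327 -0.23796138  0.44748021  0.47474068]
 [ 0.01572371  0.86993928  0.49290812  0.73263513]
 [ 0.          0.          0.          1.        ]]
top [[448.80270848   0.         282.49418388]
 [  0.         448.80270848 206.6576535 ]
 [  0.           0.           1.        ]] -0.1484183413703159 [[-0.02213031  0.99035734 -0.13675744  0.42253308]
 [-0.99974429 -0.02128614  0.00763227 -0.08436911]
 [ 0.00464763  0.13689138  0.99057516  1.07258665]
 [ 0.          0.          0.          1.        ]]
```

View pics/scene0.png

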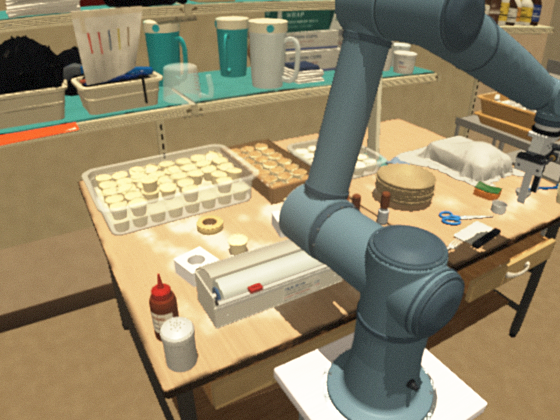

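View pics/top0.png

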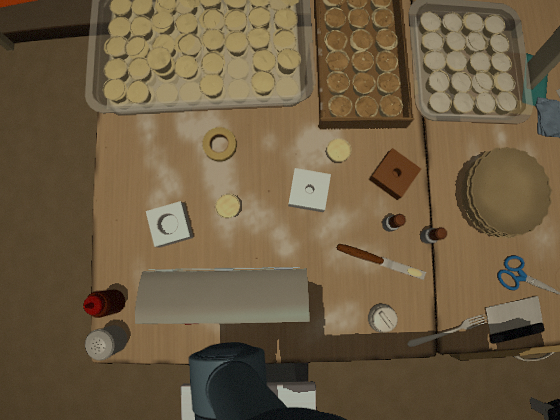

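The top view shows the wide block at (168,224), the narrow block at (310,190), and a brown decoy block at (396,173). Two upright tampers stand at (395,221) and (434,235). Image left is the robot's left, so the one near (395,221) is meant. I'll enlarge to confirm that.

```bash
cat > h.py <<'E'
import numpy as np, cv2
from station import bot, snapshot
def ray(s,uv):
    K=s["K"];d=np.array([(uv[0]-K[0,2])/K[0,0],(uv[1]-K[1,2])/K[1,1]])
    p=cv2.undistortPoints(np.array([[uv]],float),K,np.array([s["k1"],0,0,0,0.]))[0,0]
    return s["T"][:3,3], s["T"][:3,:3]@np.array([p[0],-p[1],-1])
def at(s,uv,z):
    o,d=ray(s,uv); return o+d*(z-o[2])/d[2]
def proj(s,P):
    P=np.atleast_2d(P); c=(P-s["T"][:3,3])@s["T"][:3,:3]; c=c*[1,-1,-1]
    return cv2.projectPoints(c,np.zeros(3),np.zeros(3),s["K"],np.array([s["k1"],0,0,0,0.]))[0][:,0]
def crop(s,u0,v0,w,h,f,name):
    im=cv2.cvtColor(s["pixels"],cv2.COLOR_RGB2BGR)[v0:v0+h,u0:u0+w]
    cv2.imwrite("pics/"+name,cv2.resize(im,None,fx=f,fy=f,interpolation=cv2.INTER_CUBIC))
E
python3 - <<'E'
from h import *
s=snapshot("top"); crop(s,360,190,110,75,7,"tamp.png")
a=cv2.cvtColor(s["pixels"],cv2.COLOR_RGB2BGR)
l=cv2.resize(a[195:255,135:200],None,fx=6,fy=6,interpolation=2); r=cv2.resize(a[160:220,280:345],None,fx=6,fy=6,interpolation=2)
cv2.imwrite("pics/blocks.png",np.hstack([l,r]))
g=cv2.cvtColor(a,cv2.COLOR_BGR2GRAY)
for nm,(u,v) in dict(wide=(168,224),narrow=(310,190)).items():
    m=np.zeros_like(g);sub=(g[v-35:v+35,u-35:u+35]);t,b=cv2.threshold(sub,0,255,cv2.THRESH_OTSU)
    cs,_=cv2.findContours(b,cv2.RETR_CCOMP,2)
    for c in cs:
        if cv2.contourArea(c)>15:
            R=cv2.minAreaRect(c);print(nm,t,cv2.contourArea(c),R[0][0]+u-35,R[0][1]+v-35,R[1:])
E
```

```text
wide 141.0 1278.5 167.0 223.5 ((37.296669006347656, 36.71692657470703), 75.0685806274414)
wide 141.0 153.5 163.4230785369873 222.88461685180664 ((15.297059059143066, 23.533939361572266), 11.309932708740234)
wide 141.0 23.0 159.0 194.5 ((5.0, 6.0), 90.0)
narrow 145.0 1276.5 309.4174346923828 188.22476959228516 ((37.138206481933594, 36.624176025390625), 9.865806579589844)
narrow 145.0 45.0 309.9109573364258 186.90410804748535 ((11.001867294311523, 7.373592853546143), 20.556045532226562)
narrow 145.0 55.0 337.0 157.5 ((5.0, 14.0), 90.0)
```

View pics/tamp.png

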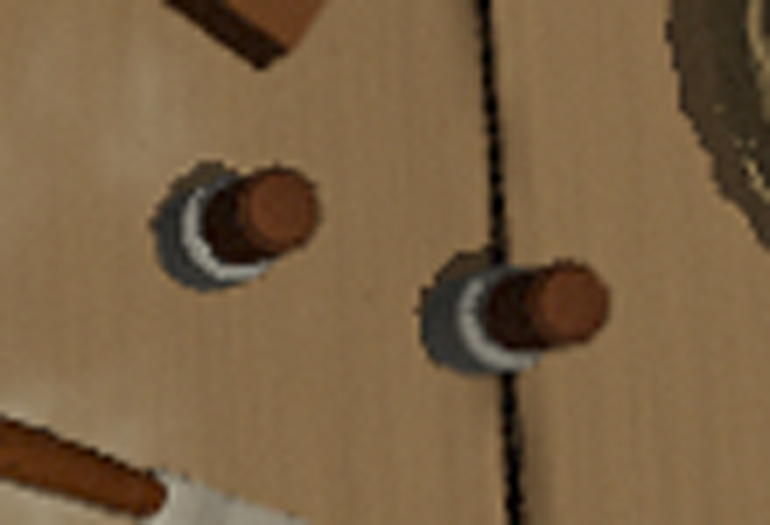

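View pics/blocks.png

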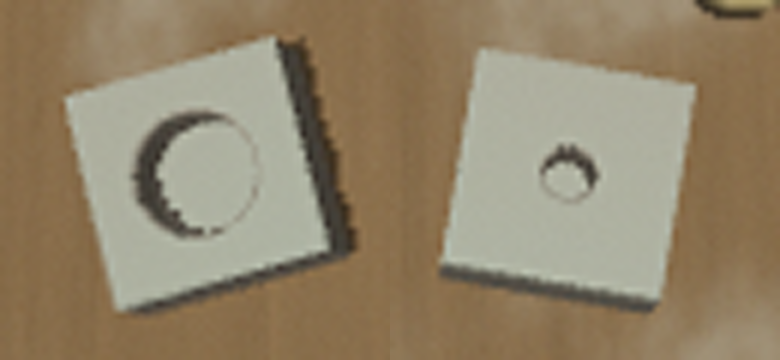

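The crop shows two tampers: the left one has its top at about (400,220), the right one at (442,233). I take the left one, because image left is the robot's left (+y).

```bash
python3 - <<'E'
from h import *
s=snapshot("top")
f=lambda p,x,y,k:((p[0]+.5)/k-.5+x,(p[1]+.5)/k-.5+y)
for n,cs,h in (("wide",[(65,98),(275,38),(330,250),(122,312)],(197,175)),("narrow",[(93,48),(305,85),(270,302),(52,265)],(179,175))):
    o=(135,195) if n=="wide" else (280,160)
    P=np.array([at(s,f(c,*o,6),.045) for c in cs])
    e=np.diff(np.vstack([P,P[:1]]),axis=0)
    print(n,P.mean(0),np.linalg.norm(e,axis=1),np.degrees(np.arctan2(e[:,1],e[:,0])), "hole",at(s,f(h,*o,6),.045))
for nm,c in (("L",(281,212)),("R",(574,303))):
    t=at(s,f(c,360,190,7),.110); print(nm,t)
    w=np.linspace(0,2*np.pi,24)
    for (r,z) in ((.014,.11),(.018,.0),(.018,.048),(.014,.056)):
        pass
t=at(s,f((281,212),360,190,7),.110)
im=cv2.resize(cv2.cvtColor(s["pixels"],cv2.COLOR_RGB2BGR)[190:265,360:470],None,fx=7,fy=7,interpolation=2)
for r,z,col in ((.014,.11,(0,255,0)),(.018,.048,(255,0,0)),(.018,.006,(0,0,255))):
    P=np.c_[t[0]+r*np.cos(w),t[1]+r*np.sin(w),0*w+z]
    q=(proj(s,P)-[360,190]+.5)*7-.5
    cv2.polylines(im,[q.astype(int).reshape(-1,1,2)],True,col,1)
cv2.imwrite("pics/ov.png",im)
s2=snapshot("scene"); print(proj(s2,[[*t[:2],.11],[*t[:2],0]]));crop(s2,320,160,120,90,6,"sc.png")
st=bot.read_state();print(st["ee_pos"],st["t"])
from scipy.spatial.transform import Rotation as R
print(R.from_quat(st["ee_rot"]).as_matrix())
E
```

```text
wide [0.53050965 0.17540085 0.045     ] [0.08587495 0.08572629 0.08433309 0.08696016] [ -75.30462979 -165.11179524  105.52079998   15.90721854] hole [0.53011576 0.17552249 0.045     ]
narrow [ 0.60538461 -0.15631294  0.045     ] [0.0840194  0.0867146  0.08525795 0.0871476 ] [-101.24255607  168.84818859   79.04384033  -11.96587319] hole [ 0.60510531 -0.15584367  0.045     ]
L [ 0.52086476 -0.34684243  0.11      ]
R [ 0.48988588 -0.43958331  0.11      ]
[[356.31330728 194.67964006]
 [352.87311815 225.2098357 ]]
[ 0.14613116 -0.63313287  0.22697391] 0.25
[[ 2.24827077e-01 -9.74398678e-01 -3.09744831e-05]
 [-9.74398364e-01 -2.24827030e-01  7.96819798e-04]
 [-7.83384059e-04 -1.48965181e-04 -9.99999682e-01]]
```

View pics/ov.png

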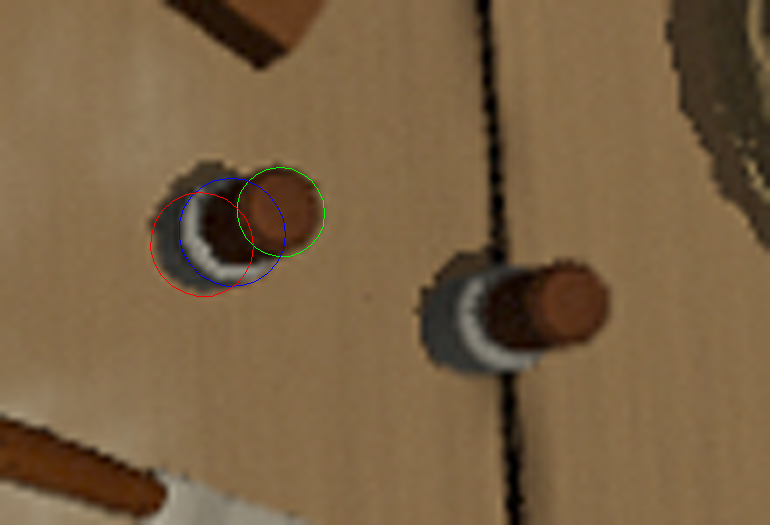

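View pics/sc.png

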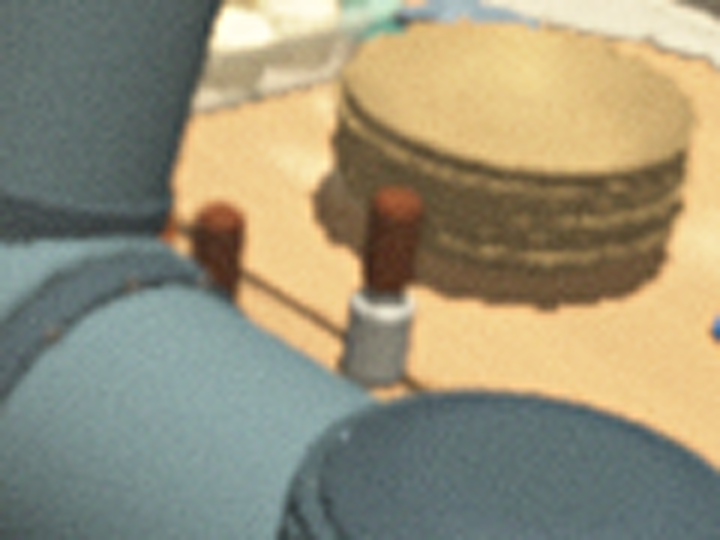

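The overlay fits, and the scene view agrees: the left tamper's top projects to (356,195) and is seen at about (357,196). Block sides measure about 86 mm. Targets: tamper (0.521,-0.347), narrow hole (0.605,-0.156), wide hole (0.530,0.1755). The tool needs to go about (-0.195,-0.43) m along its x and y, so I'll do it in five parts.

>>> {"method": "carry_out", "body": {
  "moves": [
    [[-0.13, -0.29, 0, 0, 0, 0, 70], [-0.26, -0.57, 0, 0, 0, 0, 70], [-0.39, -0.86, 0, 0, 0, 0, 70]]
  ]
}}

```text
t: 0.5
ee_pos: [0.2215, -0.5754, 0.2272]
ee_rot: [0.782, -0.623, -0.0, -0.0]
force: [-0.0, -0.2, -0.5]
gripper_width: 0.0775
```

>>> {"method": "carry_out", "body": {
  "moves": [
    [[-0.13, -0.29, 0, 0, 0, 0, 70], [-0.26, -0.57, 0, 0, 0, 0, 70], [-0.39, -0.86, 0, 0, 0, 0, 70]]
  ]
}}

```text
t: 0.75
ee_pos: [0.2971, -0.5176, 0.2274]
ee_rot: [0.782, -0.623, -0.0, -0.0]
force: [0.1, -0.6, 0.5]
gripper_width: 0.0701
```

>>> {"method": "carry_out", "body": {
  "moves": [
    [[-0.13, -0.29, 0, 0, 0, 0, 70], [-0.26, -0.57, 0, 0, 0, 0, 70], [-0.39, -0.86, 0, 0, 0, 0, 70]]
  ]
}}

```text
t: 1.0
ee_pos: [0.3722, -0.4602, 0.2274]
ee_rot: [0.783, -0.623, 0.0, -0.0]
force: [0.1, -0.5, -0.0]
gripper_width: 0.0698
```

>>> {"method": "carry_out", "body": {
  "moves": [
    [[-0.13, -0.29, 0, 0, 0, 0, 70], [-0.26, -0.57, 0, 0, 0, 0, 70], [-0.39, -0.86, 0, 0, 0, 0, 70], [-0.39, -0.86, 0, 0, 0, 0, 70], [-0.39, -0.86, 0, 0, 0, 0, 70]]
  ]
}}

```text
t: 1.42
ee_pos: [0.4471, -0.4031, 0.2273]
ee_rot: [0.783, -0.621, -0.0, 0.0]
force: [0.5, -0.0, 0.0]
gripper_width: 0.0702
```

```bash
cat >> h.py <<'E'
from scipy.spatial.transform import Rotation as R
def delta(p):
    st=bot.read_state(); M=R.from_quat(st["ee_rot"]).as_matrix()
    print("t",st["t"],"pos",st["ee_pos"].round(4),"F",st["force"].round(2),"w",st["gripper_width"],"j",st["joints"].round(2))
    print("M",M.round(4).tolist()); print("delta units",(M.T@(np.array(p)-st["ee_pos"])*10).round(3))
E
python3 -c "
from h import *
delta([.521,-.3465,.227])"
```

```text
t 1.4167 pos [ 0.4471 -0.4031  0.2273] F [ 0.47 -0.04  0.05] w 0.07017538141311064 j [-0.92  0.13  1.68 -0.    1.32  0.42]
M [[0.2276, -0.9738, -0.0004], [-0.9738, -0.2276, -0.0], [-0.0001, 0.0004, -1.0]]
delta units [-0.383 -0.849  0.003]
```

>>> {"method": "carry_out", "body": {
  "moves": [
    [[-0.13, -0.28, 0, 0, 0, 0, 70], [-0.26, -0.57, 0, 0, 0, 0, 70], [-0.383, -0.849, 0, 0, 0, 0, 70], [-0.383, -0.849, 0, 0, 0, 0, 70], [-0.383, -0.849, 0, 0, 0, 0, 70]]
  ]
}}

```text
t: 1.83
ee_pos: [0.5202, -0.3478, 0.2272]
ee_rot: [0.783, -0.622, -0.0, 0.0]
force: [0.1, -0.1, -0.5]
gripper_width: 0.0704
```

```bash
python3 -c "
from h import *
delta([.521,-.3465,.083])
s=snapshot('top'); crop(s,300,130,200,150,4,'a1.png')
s=snapshot('scene'); crop(s,300,120,200,150,4,'a2.png')"
```

```text
t 1.8333 pos [ 0.5202 -0.3478  0.2272] F [ 0.06 -0.15 -0.53] w 0.07038726925660788 j [-0.77  0.19  1.62 -0.    1.33  0.57]
M [[0.2257, -0.9742, -0.0007], [-0.9742, -0.2257, -0.0002], [0.0, 0.0007, -1.0]]
delta units [-0.011 -0.012  1.442]
```

View pics/a1.png

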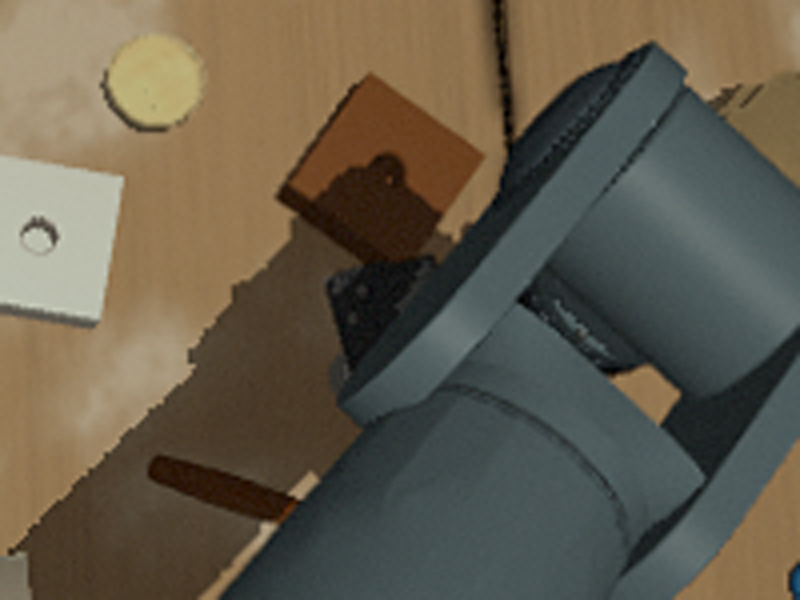

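View pics/a2.png

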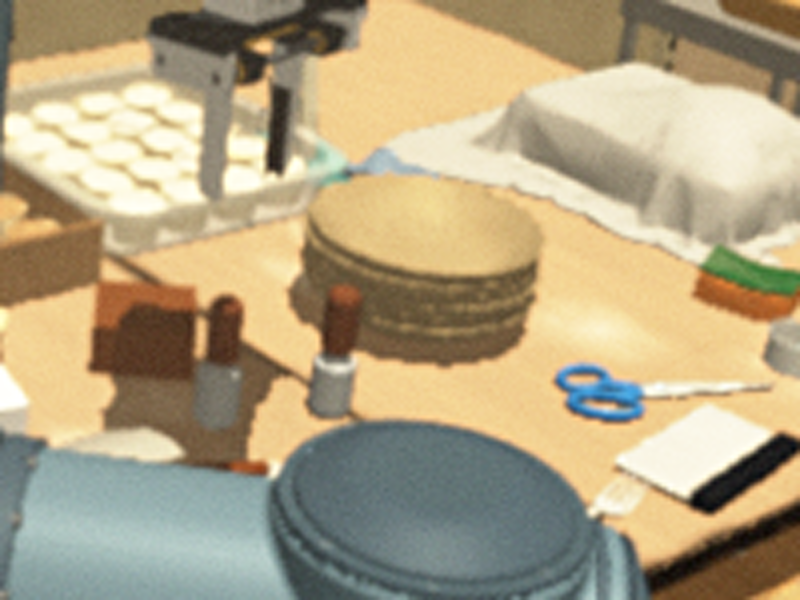

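In the scene crop the gripper hangs above the left tamper (crop pixel 225,350). I'll lower it in two stages.

>>> {"method": "carry_out", "body": {
  "moves": [
    [[-0.01, -0.01, 0.25, 0, 0, 0, 70], [-0.01, -0.01, 0.5, 0, 0, 0, 70], [-0.01, -0.01, 0.75, 0, 0, 0, 70], [-0.01, -0.01, 0.9, 0, 0, 0, 70], [-0.01, -0.01, 0.9, 0, 0, 0, 70], [-0.01, -0.01, 0.9, 0, 0, 0, 70]]
  ]
}}

```text
t: 2.43
ee_pos: [0.5198, -0.3472, 0.1369]
ee_rot: [0.782, -0.623, -0.001, 0.0]
force: [-0.1, -0.4, 0.6]
gripper_width: 0.0698
```

```bash
python3 -c "
from h import *
delta([.521,-.3465,.083])
s=snapshot('scene'); crop(s,300,120,150,110,5,'a3.png')"
```

```text
t 2.4333 pos [ 0.5198 -0.3472  0.1369] F [-0.07 -0.4   0.56] w 0.06979284076653124 j [-0.77  0.28  1.69 -0.    1.17  0.58]
M [[0.223, -0.9748, -0.0014], [-0.9748, -0.223, 0.0011], [-0.0013, 0.0011, -1.0]]
delta units [-0.003 -0.014  0.539]
```

View pics/a3.png

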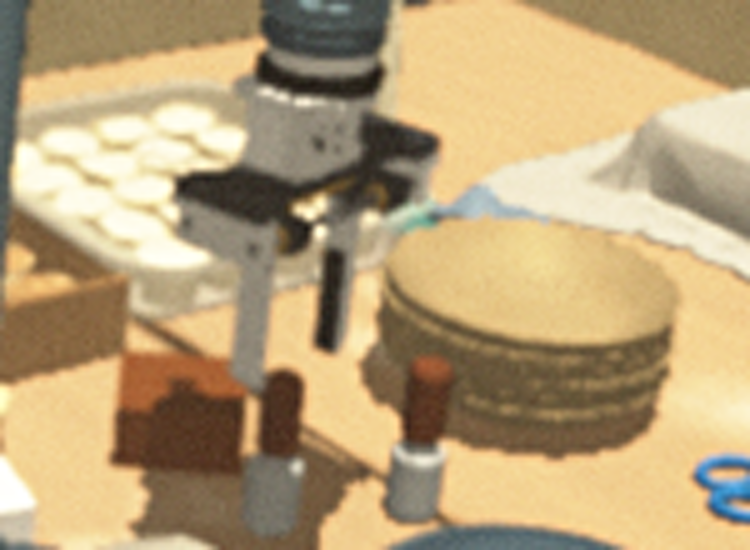

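The fingertips at (250,385) and (328,348) straddle the tamper top at (284,375). I'll lower the rest of the way and close.

>>> {"method": "carry_out", "body": {
  "moves": [
    [[0, -0.01, 0.2, 0, 0, 0, 70], [0, -0.01, 0.4, 0, 0, 0, 70], [0, -0.01, 0.535, 0, 0, 0, 70], [0, -0.01, 0.535, 0, 0, 0, 70], [0, -0.01, 0.535, 0, 0, 0, 50], [0, -0.01, 0.535, 0, 0, 0, 40], [0, -0.01, 0.535, 0, 0, 0, 34], [0, -0.01, 0.535, 0, 0, 0, 30], [0, -0.01, 0.535, 0, 0, 0, 27], [0, -0.01, 0.535, 0, 0, 0, 20], [0, -0.01, 0.535, 0, 0, 0, 20], [0, -0.01, 0.535, 0, 0, 0, 20], [0, -0.01, 0.535, 0, 0, 0, 20], [0, -0.01, 0.535, 0, 0, 0, 20]]
  ]
}}

```text
t: 3.65
ee_pos: [0.5223, -0.3463, 0.0842]
ee_rot: [0.783, -0.623, 0.0, -0.0]
force: [-0.0, 1.0, 1.9]
gripper_width: 0.0274
```

```bash
python3 -c "
from h import *
delta([.605,-.156,.2])
s=snapshot('scene'); crop(s,300,120,150,110,5,'a4.png')"
```

```text
t 3.65 pos [ 0.5223 -0.3463  0.0842] F [-0.04  0.97  1.87] w 0.02743306512248193 j [-0.77  0.35  1.71  0.    1.08  0.58]
M [[0.2248, -0.9744, 0.0003], [-0.9744, -0.2248, -0.0002], [0.0003, -0.0003, -1.0]]
delta units [-1.668 -1.234 -1.158]
```

View pics/a4.png

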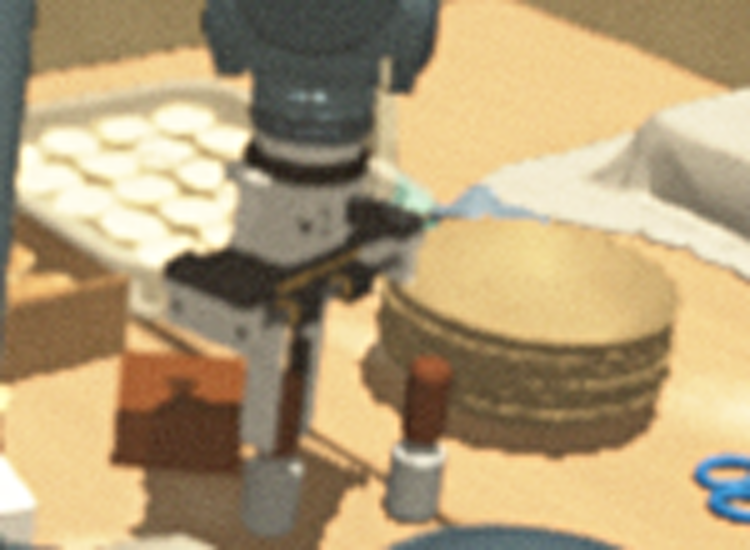

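The tamper is gripped (opening 27.4 mm on a 28 mm grip). Next I lift it 10 cm and check that it comes along.

>>> {"method": "carry_out", "body": {
  "moves": [
    [[0, 0, -0.1, 0, 0, 0, 20], [0, 0, -0.3, 0, 0, 0, 20], [0, 0, -0.5, 0, 0, 0, 20], [0, 0, -0.7, 0, 0, 0, 20], [0, 0, -0.9, 0, 0, 0, 20], [0, 0, -1.0, 0, 0, 0, 20], [0, 0, -1.0, 0, 0, 0, 20], [0, 0, -1.0, 0, 0, 0, 20]]
  ]
}}

```text
t: 4.37
ee_pos: [0.5219, -0.346, 0.1837]
ee_rot: [0.783, -0.623, -0.0, 0.0]
force: [-0.2, -0.2, -2.7]
gripper_width: 0.0275
```

>>> {"method": "carry_out", "body": {
  "moves": [
    [[-0.1, -0.1, 0, 0, 0, 0, 20], [-0.3, -0.2, 0, 0, 0, 0, 20], [-0.6, -0.4, 0, 0, 0, 0, 20], [-0.75, -0.55, 0, 0, 0, 0, 20], [-0.83, -0.615, 0, 0, 0, 0, 20], [-0.83, -0.615, 0, 0, 0, 0, 20]]
  ]
}}

```text
t: 4.87
ee_pos: [0.5636, -0.2487, 0.1824]
ee_rot: [0.784, -0.621, -0.001, -0.0]
force: [-0.2, -0.3, -2.6]
gripper_width: 0.0272
```

>>> {"method": "carry_out", "body": {
  "moves": [
    [[-0.1, -0.1, 0, 0, 0, 0, 20], [-0.3, -0.2, 0, 0, 0, 0, 20], [-0.6, -0.4, 0, 0, 0, 0, 20], [-0.75, -0.55, 0, 0, 0, 0, 20], [-0.83, -0.615, 0, 0, 0, 0, 20], [-0.83, -0.615, 0, 0, 0, 0, 20], [-0.83, -0.615, 0, 0, 0, 0, 20]]
  ]
}}

```text
t: 5.45
ee_pos: [0.6044, -0.1574, 0.1837]
ee_rot: [0.783, -0.623, -0.0, 0.0]
force: [-0.1, -0.1, -2.0]
gripper_width: 0.0275
```

```bash
python3 -c "
from h import *
delta([.605,-.156,.130])
s=snapshot('top'); crop(s,230,130,160,120,5,'b1.png')
s=snapshot('scene'); crop(s,240,120,150,110,5,'b2.png')
p=bot.read_state()['ee_pos']; print((proj(s,[p,p-[0,0,.0835]])-[240,120])*5)"
```

```text
t 5.45 pos [ 0.6044 -0.1574  0.1837] F [-0.07 -0.1  -1.97] w 0.027492497450028592 j [-0.44  0.23  1.66 -0.    1.25  0.91]
M [[0.2248, -0.9744, -0.0007], [-0.9744, -0.2248, -0.0005], [0.0003, 0.0008, -1.0]]
delta units [-0.012 -0.009  0.537]
[[252.83841728 275.3282475 ]
 [249.09977781 400.71641878]]
```

View pics/b1.png

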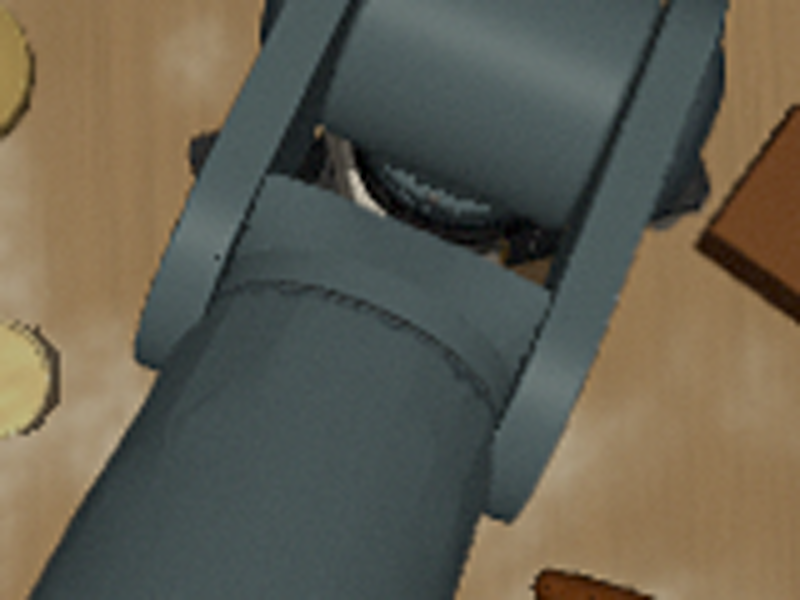

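View pics/b2.png

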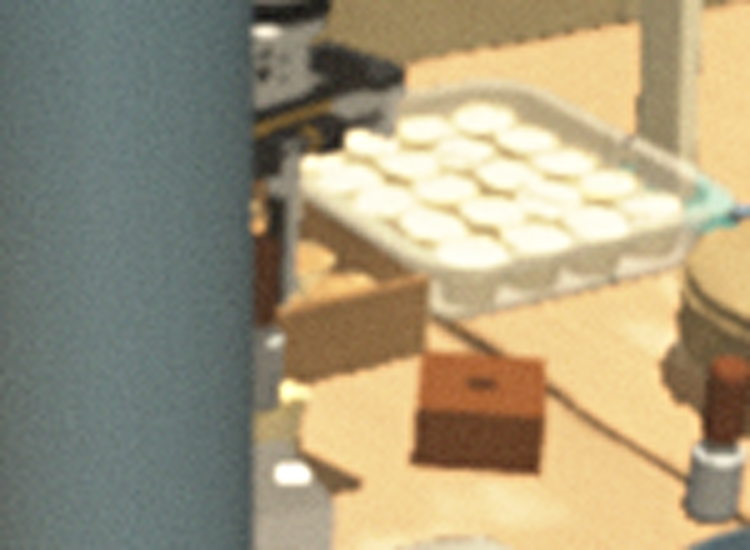

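The tamper is held upright (plug bottom at crop pixel (265,405), matching the projection), with about -2 N of its weight showing. Contact is expected about 55 mm lower, so I lower 50 mm and then creep.

>>> {"method": "carry_out", "body": {
  "moves": [
    [[-0.01, -0.01, 0.15, 0, 0, 0, 20], [-0.012, -0.01, 0.3, 0, 0, 0, 20], [-0.012, -0.01, 0.42, 0, 0, 0, 20], [-0.012, -0.01, 0.48, 0, 0, 0, 20], [-0.012, -0.01, 0.5, 0, 0, 0, 20], [-0.012, -0.01, 0.5, 0, 0, 0, 20], [-0.012, -0.01, 0.5, 0, 0, 0, 20]]
  ]
}}

```text
t: 6.13
ee_pos: [0.6057, -0.1558, 0.1347]
ee_rot: [0.782, -0.623, 0.001, -0.0]
force: [0.0, 0.1, -2.8]
gripper_width: 0.0274
```

>>> {"method": "carry_out", "body": {
  "moves": [
    [[0, 0, 0.01, 0, 0, 0, 20], [0, 0, 0.02, 0, 0, 0, 20], [0, 0, 0.03, 0, 0, 0, 20], [0, 0, 0.035, 0, 0, 0, 20], [0, 0, 0.04, 0, 0, 0, 20], [0, 0, 0.04, 0, 0, 0, 20]]
  ]
}}

```text
t: 6.63
ee_pos: [0.6053, -0.1553, 0.1299]
ee_rot: [0.783, -0.623, -0.0, 0.0]
force: [0.9, 0.4, -1.7]
gripper_width: 0.0272
```

>>> {"method": "carry_out", "body": {
  "moves": [
    [[0, 0, 0.005, 0, 0, 0, 20], [0, 0, 0.01, 0, 0, 0, 20], [0, 0, 0.01, 0, 0, 0, 20]]
  ]
}}

```text
t: 6.88
ee_pos: [0.6055, -0.1554, 0.1292]
ee_rot: [0.783, -0.623, 0.0, -0.0]
force: [0.1, -0.5, -0.2]
gripper_width: 0.0277
```

>>> {"method": "carry_out", "body": {
  "moves": [
    [[0, 0, 0.005, 0, 0, 0, 20], [0, 0, 0.01, 0, 0, 0, 20], [0, 0, 0.01, 0, 0, 0, 20]]
  ]
}}

```text
t: 7.13
ee_pos: [0.6057, -0.1555, 0.1292]
ee_rot: [0.783, -0.623, 0.0, -0.0]
force: [-2.3, 2.0, 4.9]
gripper_width: 0.0271
```

Force rose from about -2 N to +4.9 N while z stopped at 0.129, so the nose is resting with about 7 N. I hold it for a moment.

>>> {"method": "carry_out", "body": {
  "moves": [
    [[0, 0, 0.003, 0, 0, 0, 20], [0, 0, 0.003, 0, 0, 0, 20], [0, 0, 0.003, 0, 0, 0, 20], [0, 0, 0.003, 0, 0, 0, 20], [0, 0, 0.003, 0, 0, 0, 20], [0, 0, 0.003, 0, 0, 0, 20]]
  ]
}}

```text
t: 7.63
ee_pos: [0.6057, -0.1554, 0.1292]
ee_rot: [0.783, -0.623, 0.0, -0.0]
force: [-2.3, 1.1, 6.6]
gripper_width: 0.0271
```

```bash
python3 -c "
from h import *
delta([.53,.1755,.1837])
s=snapshot('scene'); crop(s,240,150,150,110,5,'c2.png')
s=snapshot('top'); crop(s,120,130,260,190,3,'c1.png')"
```

```text
t 7.6333 pos [ 0.6057 -0.1554  0.1292] F [-2.33  1.13  6.62] w 0.027108054351033382 j [-0.43  0.29  1.69  0.    1.16  0.91]
M [[0.2249, -0.9744, 0.0006], [-0.9744, -0.2249, -0.0002], [0.0003, -0.0006, -1.0]]
delta units [-3.395 -0.007 -0.546]
```

View pics/c2.png

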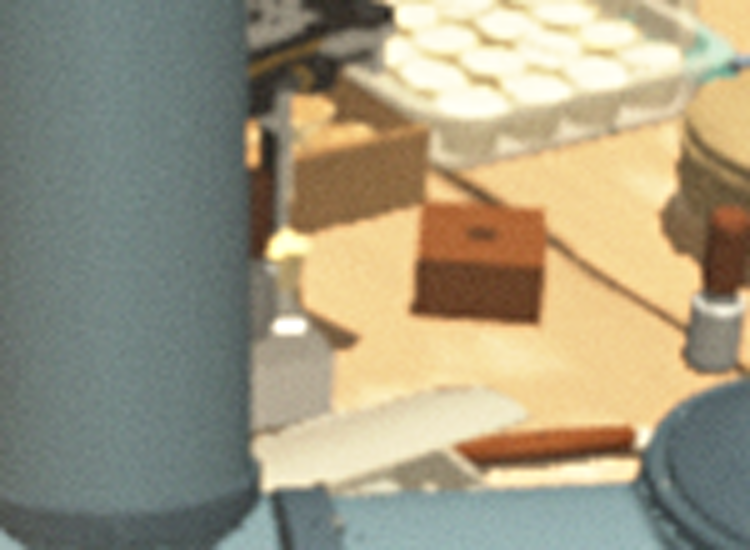

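View pics/c1.png

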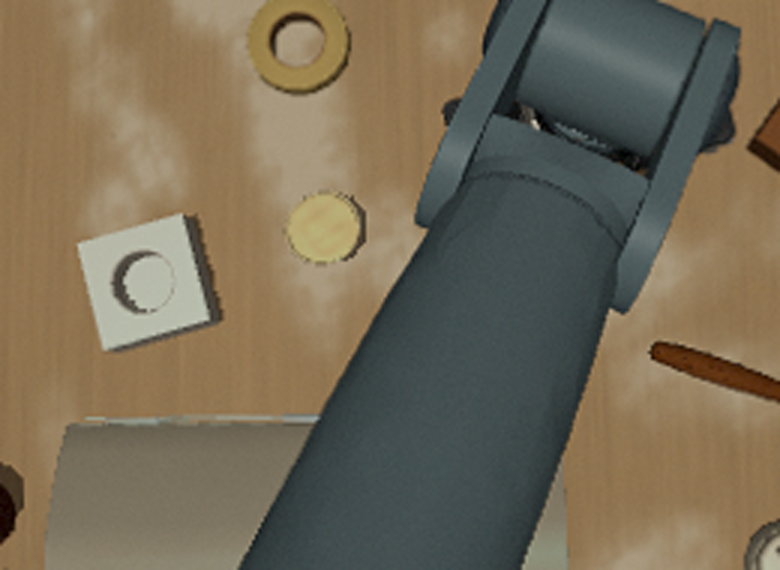

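The plug stands on the block top at about (265,310) in the scene crop, and the wide block has not moved. Now I lift 6 cm and carry it 0.34 m along tool -x.

>>> {"method": "carry_out", "body": {
  "moves": [
    [[0, 0, -0.05, 0, 0, 0, 20], [0, 0, -0.2, 0, 0, 0, 20], [0, 0, -0.4, 0, 0, 0, 20], [0, 0, -0.55, 0, 0, 0, 20], [0, 0, -0.6, 0, 0, 0, 20], [0, 0, -0.6, 0, 0, 0, 20]]
  ]
}}

```text
t: 8.23
ee_pos: [0.6062, -0.1557, 0.1891]
ee_rot: [0.783, -0.623, 0.002, -0.0]
force: [-0.2, -0.3, -2.8]
gripper_width: 0.0274
```

>>> {"method": "carry_out", "body": {
  "moves": [
    [[-0.1, 0, 0, 0, 0, 0, 20], [-0.3, 0, 0, 0, 0, 0, 20], [-0.55, 0, 0, 0, 0, 0, 20], [-0.8, 0, 0, 0, 0, 0, 20], [-1.0, 0, 0, 0, 0, 0, 20]]
  ]
}}

```text
t: 8.65
ee_pos: [0.581, -0.0556, 0.1855]
ee_rot: [0.783, -0.622, -0.002, 0.0]
force: [-0.0, -0.5, -2.9]
gripper_width: 0.0275
```

>>> {"method": "carry_out", "body": {
  "moves": [
    [[-0.2, 0, 0, 0, 0, 0, 20], [-0.4, 0, 0, 0, 0, 0, 20], [-0.6, 0, 0, 0, 0, 0, 20], [-0.8, 0, 0, 0, 0, 0, 20], [-1.0, 0, 0, 0, 0, 0, 20]]
  ]
}}

```text
t: 9.07
ee_pos: [0.5587, 0.0412, 0.1857]
ee_rot: [0.783, -0.622, -0.001, 0.001]
force: [1.1, 0.6, -2.3]
gripper_width: 0.0274
```

>>> {"method": "carry_out", "body": {
  "moves": [
    [[-0.2, 0, 0, 0, 0, 0, 20], [-0.4, 0, 0, 0, 0, 0, 20], [-0.6, 0, 0, 0, 0, 0, 20], [-0.8, 0, 0, 0, 0, 0, 20], [-0.95, 0, 0, 0, 0, 0, 20], [-1.0, 0, 0, 0, 0, 0, 20], [-1.0, 0, 0, 0, 0, 0, 20]]
  ]
}}

```text
t: 9.65
ee_pos: [0.5365, 0.1381, 0.1862]
ee_rot: [0.783, -0.622, -0.001, 0.001]
force: [0.3, 0.4, -2.1]
gripper_width: 0.0273
```

```bash
python3 -c "
from h import *
delta([.53,.1755,.19])
s=snapshot('top'); crop(s,150,100,260,190,3,'d1.png')
p=at(s,(309.5,189.0),.045);print(p)"
```

```text
t 9.65 pos [0.5365 0.1381 0.1862] F [ 0.3   0.43 -2.08] w 0.02731623135700463 j [0.05 0.06 1.84 0.   1.24 1.39]
M [[0.2269, -0.9739, -0.0025], [-0.9739, -0.2269, -0.0001], [-0.0005, 0.0024, -1.0]]
delta units [-0.379 -0.021 -0.038]
[ 0.60451088 -0.15601943  0.045     ]
```

View pics/d1.png

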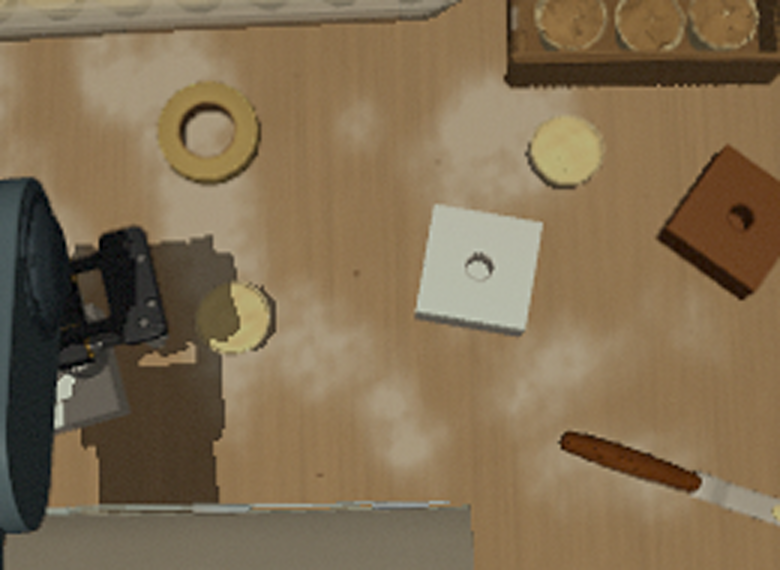

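The narrow block is unmoved, its hole at crop (480,266), which is full-frame (310,189). I finish the transfer and check the alignment.

>>> {"method": "carry_out", "body": {
  "moves": [
    [[-0.15, -0.01, 0, 0, 0, 0, 20], [-0.3, -0.02, 0, 0, 0, 0, 20], [-0.379, -0.021, 0, 0, 0, 0, 20], [-0.379, -0.021, 0, 0, 0, 0, 20], [-0.379, -0.021, 0, 0, 0, 0, 20], [-0.379, -0.021, 0, 0, 0, 0, 20]]
  ]
}}

```text
t: 10.2
ee_pos: [0.5316, 0.1735, 0.1875]
ee_rot: [0.782, -0.623, 0.0, 0.0]
force: [-0.1, -0.2, -2.6]
gripper_width: 0.0274
```

```bash
python3 -c "
from h import *
delta([.53,.1755,.105])
s=snapshot('scene'); crop(s,130,190,150,110,5,'e1.png')
p=bot.read_state()['ee_pos']; print((proj(s,[p-[0,0,.0835],[.53,.1755,.045]])-[130,190])*5)"
```

```text
t 10.2 pos [0.5316 0.1735 0.1875] F [-0.1  -0.24 -2.56] w 0.027350169503406824 j [ 0.11  0.07  1.83 -0.    1.24  1.46]
M [[0.2242, -0.9745, -0.0001], [-0.9745, -0.2242, -0.0004], [0.0004, 0.0002, -1.0]]
delta units [-0.023  0.011  0.825]
[[324.423188   249.01104405]
 [331.2411799  345.04852714]]
```

View pics/e1.png

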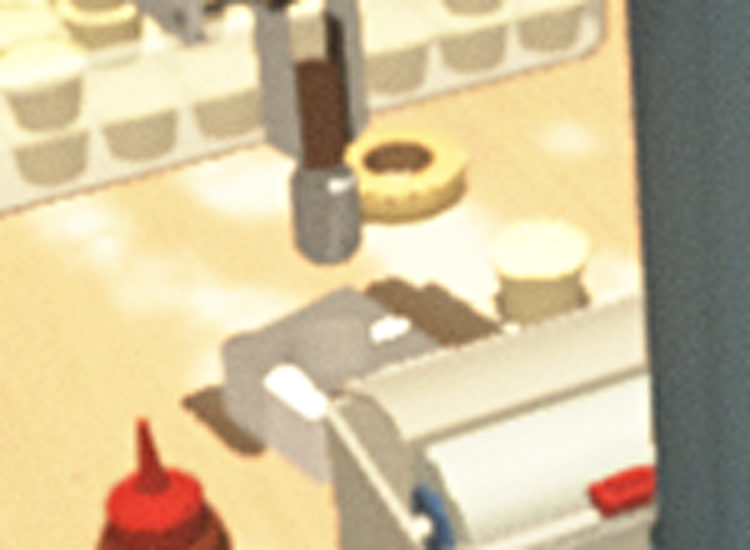

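The nose appears at (327,255) against a predicted (324,249), upright above the hole at (331,345). I correct 2 mm and lower to just above the bottom. Bottom contact is expected at a TCP z of about 0.096.

>>> {"method": "carry_out", "body": {
  "moves": [
    [[-0.02, 0.01, 0.1, 0, 0, 0, 20], [-0.023, 0.011, 0.25, 0, 0, 0, 20], [-0.023, 0.011, 0.4, 0, 0, 0, 20], [-0.023, 0.011, 0.48, 0, 0, 0, 20], [-0.023, 0.011, 0.54, 0, 0, 0, 20], [-0.023, 0.011, 0.6, 0, 0, 0, 20], [-0.023, 0.011, 0.66, 0, 0, 0, 20], [-0.023, 0.011, 0.72, 0, 0, 0, 20], [-0.023, 0.011, 0.72, 0, 0, 0, 20], [-0.023, 0.011, 0.72, 0, 0, 0, 20]]
  ]
}}

```text
t: 11.08
ee_pos: [0.5298, 0.1764, 0.1155]
ee_rot: [0.783, -0.623, -0.0, 0.0]
force: [-0.3, -0.7, -2.1]
gripper_width: 0.0274
```

```bash
python3 -c "
from h import *
delta([.53,.1755,.097])
s=snapshot('scene'); crop(s,130,190,150,110,5,'e2.png')"
```

```text
t 11.0833 pos [0.5298 0.1764 0.1155] F [-0.27 -0.72 -2.15] w 0.027432671818380317 j [0.12 0.16 1.87 0.   1.11 1.46]
M [[0.2249, -0.9744, -0.0003], [-0.9744, -0.2249, -0.0], [-0.0001, 0.0003, -1.0]]
delta units [ 0.009 -0.     0.185]
```

View pics/e2.png

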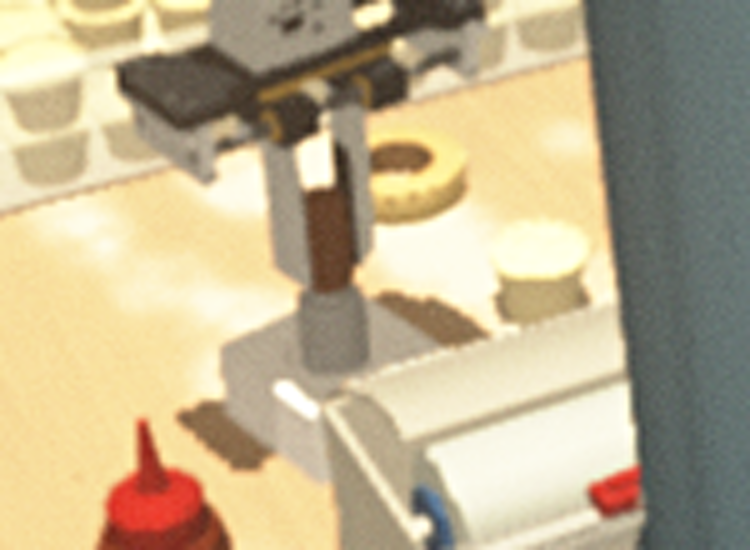

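The plug is inside the hole (crop 335,360) with no side force. I'll lower the remaining 18 mm, creeping at the end.

>>> {"method": "carry_out", "body": {
  "moves": [
    [[0, 0, 0.05, 0, 0, 0, 20], [0, 0, 0.1, 0, 0, 0, 20], [0, 0, 0.14, 0, 0, 0, 20], [0, 0, 0.16, 0, 0, 0, 20], [0, 0, 0.17, 0, 0, 0, 20], [0, 0, 0.175, 0, 0, 0, 20], [0, 0, 0.18, 0, 0, 0, 20], [0, 0, 0.18, 0, 0, 0, 20]]
  ]
}}

```text
t: 11.8
ee_pos: [0.5299, 0.1763, 0.0978]
ee_rot: [0.783, -0.623, 0.0, -0.0]
force: [1.0, -0.5, -2.2]
gripper_width: 0.0272
```

>>> {"method": "carry_out", "body": {
  "moves": [
    [[0, 0, 0.005, 0, 0, 0, 20], [0, 0, 0.01, 0, 0, 0, 20], [0, 0, 0.01, 0, 0, 0, 20]]
  ]
}}

```text
t: 12.05
ee_pos: [0.5299, 0.1763, 0.0967]
ee_rot: [0.783, -0.623, 0.0, -0.0]
force: [0.2, 0.2, -2.5]
gripper_width: 0.0276
```

>>> {"method": "carry_out", "body": {
  "moves": [
    [[0, 0, 0.004, 0, 0, 0, 20], [0, 0, 0.008, 0, 0, 0, 20], [0, 0, 0.008, 0, 0, 0, 20]]
  ]
}}

```text
t: 12.3
ee_pos: [0.53, 0.1764, 0.0963]
ee_rot: [0.783, -0.623, 0.0, -0.0]
force: [-0.5, -0.0, 0.9]
gripper_width: 0.0273
```

Bottom contact: force went from -2.5 to +0.9 N at z 0.096, as expected. Release gently and retreat upward.

>>> {"method": "carry_out", "body": {
  "moves": [
    [[0, 0, 0, 0, 0, 0, 28], [0, 0, 0, 0, 0, 0, 30], [0, 0, 0, 0, 0, 0, 32], [0, 0, 0, 0, 0, 0, 36], [0, 0, 0, 0, 0, 0, 42], [0, 0, 0, 0, 0, 0, 50], [0, 0, 0, 0, 0, 0, 60], [0, 0, 0, 0, 0, 0, 65], [0, 0, 0, 0, 0, 0, 65], [0, 0, -0.1, 0, 0, 0, 65], [0, 0, -0.25, 0, 0, 0, 65], [0, 0, -0.5, 0, 0, 0, 65], [0, 0, -0.75, 0, 0, 0, 65], [0, 0, -0.95, 0, 0, 0, 65], [0, 0, -1.0, 0, 0, 0, 65], [0, 0, -1.0, 0, 0, 0, 65]]
  ]
}}

```text
t: 13.63
ee_pos: [0.531, 0.1765, 0.1982]
ee_rot: [0.783, -0.623, 0.002, -0.002]
force: [-0.1, 0.9, 0.1]
gripper_width: 0.065
```

>>> {"method": "carry_out", "body": {
  "moves": [
    [[-0.1, 0, 0, 0, 0, 0, 65], [-0.3, 0, -0.2, 0, 0, 0, 65], [-0.6, 0, -0.3, 0, 0, 0, 65], [-0.9, 0, -0.4, 0, 0, 0, 65], [-1.0, 0, -0.4, 0, 0, 0, 65], [-1.0, 0, -0.4, 0, 0, 0, 65], [-1.0, 0, -0.4, 0, 0, 0, 65]]
  ]
}}

```text
t: 14.22
ee_pos: [0.5063, 0.2737, 0.2338]
ee_rot: [0.783, -0.622, -0.001, 0.002]
force: [0.1, 0.6, -0.2]
gripper_width: 0.0653
```

```bash
python3 -c "
from h import *
delta([.53,.1755,.2])
s=snapshot('top'); crop(s,100,150,260,140,3,'f1.png')
s=snapshot('scene'); crop(s,130,190,150,110,5,'f2.png')
print((proj(s,[[.53,.1755,.122],[.53,.1755,.045]])-[130,190])*5)"
```

```text
t 14.2167 pos [0.5063 0.2737 0.2338] F [ 0.13  0.62 -0.23] w 0.0653233865967989 j [ 0.3   0.07  1.74 -0.    1.33  1.64]
M [[0.226, -0.9741, -0.0031], [-0.9741, -0.226, -0.0015], [0.0008, 0.0033, -1.0]]
delta units [ 1.009 -0.01   0.339]
[[319.08547083 222.19139021]
 [331.2411799  345.04852714]]
```

View pics/f1.png

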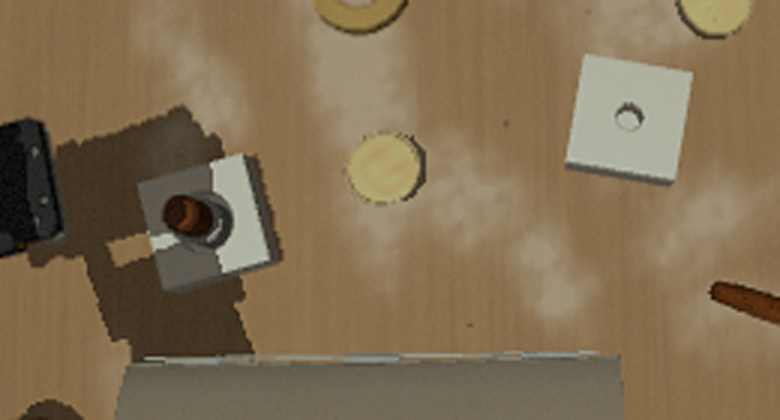

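View pics/f2.png

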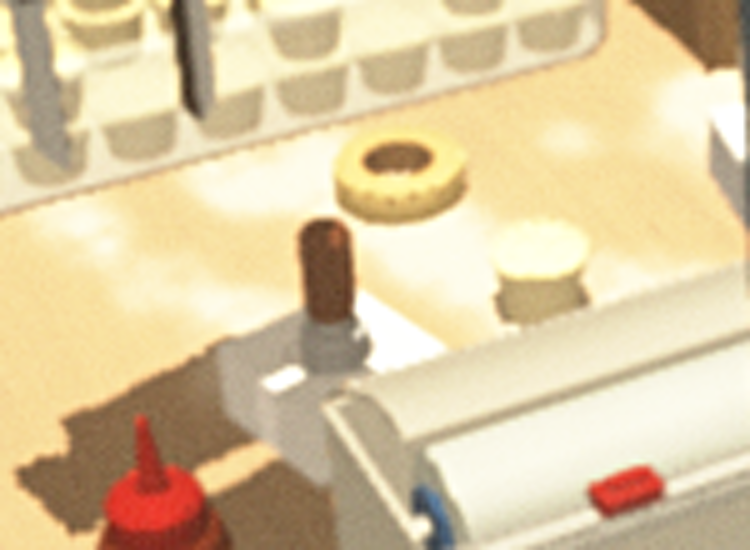

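The tamper stands upright in the wide hole: its top in the scene crop is at (325,225), against a predicted (319,222). Both blocks are in place and the gripper is clear.

```bash
python3 -c "
from h import *
from station import workorder
s=snapshot('top'); print(at(s,(160.3,221.7),.122), at(s,(309.3,188.7),.045))
print(workorder.hand_in())"
```

```text
[0.52677393 0.17169749 0.122     ] [ 0.605229   -0.15557557  0.045     ]
the job is handed in; nothing more can be done
None
```

The tamper was gauged on both white blocks, left standing in the wide hole, and the job is handed in. It was finished at about 14 s of the 43 s, and the hand-in reported no verdict.

- **Tamper:** I took the left of the two tampers, gripped it and kept it upright throughout.
- **Narrow hole:** The nose rested on the mouth for over 0.5 s with about 7–9 N and did not go in. By the arm's readings it was within about 1 mm of the centre.
- **Wide hole:** I lowered the tamper until it touched bottom at the expected height, with the tool at z ≈ 0.096. Then I released it and moved the gripper clear.

**Last checks:** In both camera views the tamper stands upright in the wide hole. Its top measures at (0.527, 0.172), against the hole axis at (0.530, 0.1755). That 5 mm difference is from a rough reading of one picture, and the limit is 15 mm. The narrow block measures within 1 mm of its start. The wide block looks unmoved, but I did not re-measure it after placing the tamper. No check failed.

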